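# Tip a picking bin down into its taped bay

## Task

The empty grey picking bin is standing on its back end beside its yellow-taped bay on the bench. With the fingertips, push it over near the top so that it comes down on its base, open side up, inside the taped rectangle (resting on the tape is fine, sticking out past it is not), ready to be filled. Only push it: do not pinch it, ram it or lift it off the bench, and leave the full bin and the two capped fittings standing nearby alone.

Things in the scene. Friction and masses are not known exactly. Their poses are not given: they have to be found in the camera images.
- empty_bin: Empty dark grey plastic bin, 0.24 to 0.42 kg, 230 long x 145 wide x 125 mm deep, walls 4 mm. It starts standing on its back wall, 230 mm tall. Origin: centre of the underside as it stands. z: along its length, up at the start. x: the way its base faces and must fall, towards the bay; its open side faces -x. y: across. Footprint as it stands 125 (x) by 145 mm (y).
- lip (a point): Middle of the pushing face of the front wall's rim: a flat bar 22 mm tall (its top is the bin's top) and 145 mm wide (bin y). As the bin stands it is 219 mm above the bench, 12.5 mm along bin +x from the origin, and faces -x. Space in -x of it is free between the side walls, 129 mm apart inside; those slope from there to full depth (75 mm further to -x) at 143 mm above the bench and below.
- heel_left (a point): Outer corner of the bin's base at the back wall: bin x +62.5, y +72.5, z 0 mm. The bin tips about the edge from heel_left to heel_right. Pushed squarely at mid lip with about 1 N it pivots there without sliding; pushed below about 60 mm it slides. It goes over by itself once it leans about 23 degrees: the lip has then moved about 90 mm, at nearly the same height.
- heel_right (a point): The other such corner: bin x +62.5, y -72.5, z 0 mm.
- toe_left (a point): Outer corner of the bin's base at the front: bin x +62.5, y +72.5, z 230 mm (230 mm high at the start, on the bench when the bin lies on its base).
- toe_right (a point): The other such corner: bin x +62.5, y -72.5, z 230 mm.
- bay: Rectangle of 25 mm wide yellow tape stuck flat on the bench (0.6 mm, no obstacle), 265 x 180 mm inside and 315 x 230 mm outside. Origin: its centre, on the bench. x: along its length, pointing away from the end where the bin stands; y: across. Tipped straight over, the bin comes down 230 mm along x by 145 mm along y.
- full_bin: Bystander: a like bin lying on its base, with capped fittings in it, about 2.2 kg, 230 x 145 x 125 mm. Origin: centre of its underside; x along its length towards its open front. It lies to one side of the bay.
- elbow_fitting: Bystander: zinc-plated 45 degree hose fitting standing on its round blue cap (72 mm across), about 115 mm tall. Origin: centre of its underside; it leans to +x. It stands on the other side of the bay from the full bin.
- straight_fitting: Bystander: zinc-plated straight hose fitting standing on its round blue cap (72 mm across), 111 mm tall. Origin: centre of its underside. It stands about 95 mm from the angled fitting, on the same side of the bay.
Mind the look-alikes: they are no part of the job. Leave any purple or red look-alike of the empty_bin alone.

How it is judged:
At the end, for the whole second after the job is handed in: The bin lies at rest flat on its base, open side up: all four corners of its base are less than 8 mm above the bench and within the outer edges of the tape (157.5 mm along and 115 mm across from the bay's centre) (x of heel_left in the frame of bay between -0.1575 and 0.1575 m and y of heel_left in the frame of bay between -0.115 and 0.115 m and height (world z) of each of heel_left, heel_right, toe_left, toe_right below 0.008 m and x of heel_right in the frame of bay between -0.1575 and 0.1575 m and y of heel_right in the frame of bay between -0.115 and 0.115 m and x of toe_left in the frame of bay between -0.1575 and 0.1575 m and y of toe_left in the frame of bay between -0.115 and 0.115 m and x of toe_right in the frame of bay between -0.1575 and 0.1575 m and y of toe_right in the frame of bay between -0.115 and 0.115 m and linear speed of empty_bin below 0.02 m/s and angular speed of empty_bin below 0.1 rad/s); the robot touches nothing.
It fails at once if the bin is lifted off the bench (both corners of the edge it tips about more than 20 mm up; tipping it the wrong way does this too) (height (world z) of each of heel_left, heel_right above 0.02 m).
It fails at once if the bin is pinched or rammed (more than 25 N from the fingers) (contact force between the fingers and empty_bin above 25 N).
It fails at once if a bystander (the full bin, the angled fitting, the straight fitting) is disturbed: moved more than 15 mm or tilted more than 0.2 rad (distance of any of full_bin, elbow_fitting, straight_fitting from where it was at the start of the episode above 0.015 m or angle between any of full_bin, elbow_fitting, straight_fitting's own z axis and vertical above 0.2 rad).
It also fails if it takes over 32 s, if anything falls off the work surface, if the arm or the gripper's body presses on something with over 40 N, if the wrist force passes 120 N, or if a joint passes its speed limit or range.

## Robot

A 6-joint arm with a two-finger parallel gripper is mounted at the origin on the work surface. World frame = base frame: x ahead of the robot, y to its left, z up, the work surface at z = 0. Lengths are in m, angles in rad, forces in N, time in s.
With the tool pointing down it reaches from about 0.3 to 0.875 m from the base axis. Payload 6.4 kg.
Tool frame: the origin (TCP) lies midway between the tips of the shut fingers; the grasp point (between the pads) lies 19 mm behind it; z points along the fingers, y is the direction in which the jaws open and shut (so a half turn about z gives the same grasp; the last joint's range is limited). The gripper opens to 85 mm and grips with 20 to 120 N. Pads are 22 mm wide; open, the fingers measure 114 mm over their backs; the gripper's body (76 mm by 85 mm) begins 54 mm behind the grasp point. The pads swing forward as they close: fully open they stand 13 mm farther back than shut.
Start: joints at [1.094, 0.181, 1.607, -0, 1.354, -0.206], TCP at [0.154, 0.554, 0.231] pointing down, gripper open.
Joint ranges: [-2.99, 2.99], [-0.89, 2.07], [0.3, 2.58], [-1.14, 4.28], [0, 2.63], [-3.12, 3.12]. Speed limits (rad/s): [2.57, 2.57, 3.01, 3.14, 3.14, 3.14].

## Interface

Orientations are given as a unit quaternion [w, x, y, z].
In Python, from bench import ctrl gives the robot as it stands. The module is installed in compiled form; this text tells all that it offers.
- The arm moves only by the tool arm_command, never from a script. Its argument "plan" is one flat list of numbers, 4 for each row, row after row: the shift along the tool's x, y, z in mm, then the turn about the tool's z in rad. A call has 1 to 20 rows; each row shifts and turns the commanded pose from where the row before left it, along the tool's axes as they then stand; what a row does not reach is not made up. A row lasts 1/10 s, in which the tool goes at most 50 mm and 8.59 degrees, less where a joint would pass 70% of its speed; a pose out of reach is approached as far as the arm can. A call is refused whole if a number of a shift passes 50 or a number of a turn 0.15, either way. A call with a gripper value outside its range is refused whole. "grip" is the opening, from 0 (shut) to 1 (fully open), set as the call begins (left out, the last holds). The fingers move at their own pace and stop on an object; the grip force is fixed at half the most. Time passes only in rows, so rows that do not move let the fingers close. It gives the time, the measured TCP pose, the force and the opening at its end, in the units of the state.
- ctrl.get_obs(): the state, without advancing time (a new reading comes with each control period).
- ctrl.camera(name): name is "scene" or "top" or "wrist"; returns a dict with "color" (480x640x3 uint8, red, green, blue), "camera_matrix" (3x3 intrinsics, pixels), "eye" and "attitude" of the camera in the world; the wrist camera has in their place "T_tool_cam" (4x4, takes a point from camera to tool coordinates, whose origin is the TCP and whose axes are the flange's). Camera axes: x right, y up, looking along -z (the intrinsics and any distortion apply to the point x, -y, -z); pixel columns grow to the right and rows downward; lengths in m; the calibration is good to about 2 mm. A picture is of the moment at which its call begins: read the wrist's pose just before it. There is no depth.
- ctrl.hand_in(): hands the job in, once; it reports no verdict.
The state is a dict: "time_s": time; "q": joint angles; "dq": joint speeds; "joint_efforts": joint torques, N m; "eef_pos": TCP position; "eef_rot": TCP orientation; "wrist_force": force on the tool from outside, world axes, zero at the start; "torque": the same for the moment, N m; "opening": opening from 0.0 (shut) to 1.0 (fully open).
Only numpy, scipy, OpenCV 4.12 (cv2) and the standard library are available. Lean on these libraries where they do the work, as an engineer would, in place of code of your own. Each camera call takes 0.05 s, during which the arm holds its last target. There are 200 camera calls.

## Working session

There is one attempt and no reset: what is moved stays moved. The work goes in short steps, Python scripts to look and compute and a tool call to move; the robot and the scene stay as the last step left them, time stands still between calls to the robot, and variables do not carry over. Pictures are saved under pics/ and viewed, about 8 in all and at most 12, crops included, and the job is handed in when it is done.

Besides the shell and the picture viewer there is one more tool, called after "Call:" by a JSON object that holds its "method" and its "body". arm_command: Moves the arm, as the interface text tells. Its arguments: {"type":"object","properties":{"plan":{"type":"array","items":{"type":"number"}},"grip":{"type":"number"}},"required":["plan"]}

```bash
mkdir -p pics; cat > h.py <<'E'
import numpy as np, cv2
from scipy.spatial.transform import Rotation as R
from bench import ctrl
def rot(a):
    a=np.array(a,float)
    return a if a.shape==(3,3) else R.from_quat(a[[1,2,3,0]]).as_matrix()
def snap(n,f):
    c=ctrl.camera(n); cv2.imwrite('pics/'+f+'.png',c['color'][:,:,::-1]); 
    np.savez('pics/'+f+'.npz',**{k:v for k,v in c.items()}); return c
def ray(c,u,v,z):
    K=np.array(c['camera_matrix']); d=np.linalg.inv(K)@[u,v,1]; d=rot(c['attitude'])@[d[0],-d[1],-d[2]]
    e=np.array(c['eye']); return e+d*(z-e[2])/d[2]
def proj(c,p):
    q=rot(c['attitude']).T@(np.array(p)-c['eye']); K=np.array(c['camera_matrix']); w=K@[q[0],-q[1],-q[2]]; return w[:2]/w[2]
E
python3 - <<'E'
from h import *
for n in('scene','top'):
    c=snap(n,n+'0'); print({k:v for k,v in c.items() if k!='color'})
print(ctrl.get_obs())
E
```

```text
{'camera_matrix': array([[496.22181487,   0.        , 317.94305369],
       [  0.        , 496.22181487, 237.41223724],
       [  0.        ,   0.        ,   1.        ]]), 'eye': array([ 0.34372577, -0.93236885,  0.97292608]), 'attitude': array([ 0.91728607,  0.3874096 , -0.03843398, -0.08380276])}
{'camera_matrix': array([[500.17765931,   0.        , 327.65812604],
       [  0.        , 500.17765931, 239.2815166 ],
       [  0.        ,   0.        ,   1.        ]]), 'eye': array([ 0.28336847, -0.05220219,  1.30534348]), 'attitude': array([-0.66840778, -0.07019597,  0.07525549,  0.73664115])}
{'time_s': 0.1, 'q': array([ 1.09367104e+00,  1.81494429e-01,  1.60790668e+00,  1.27957729e-05,
        1.35381678e+00, -2.06311296e-01]), 'dq': array([ 0.00095741, -0.00167807, -0.00206288, -0.00125856,  0.00065534,
       -0.00174819]), 'joint_efforts': array([-3.57756162e-04, -4.45884168e+01, -3.52231979e+01, -3.81766467e-04,
        4.32058034e-03, -4.65491087e-05]), 'eef_pos': array([0.15357144, 0.55359144, 0.23045933]), 'eef_rot': array([-2.78198924e-04,  1.34994919e-01,  9.90845957e-01, -7.63538636e-04]), 'wrist_force': array([-1.10529502,  0.19259594, -0.10676462]), 'torque': array([ 0.00785805, -0.02865161,  0.03826196]), 'opening': 0.9942082005212527}
```

View pics/scene0.png

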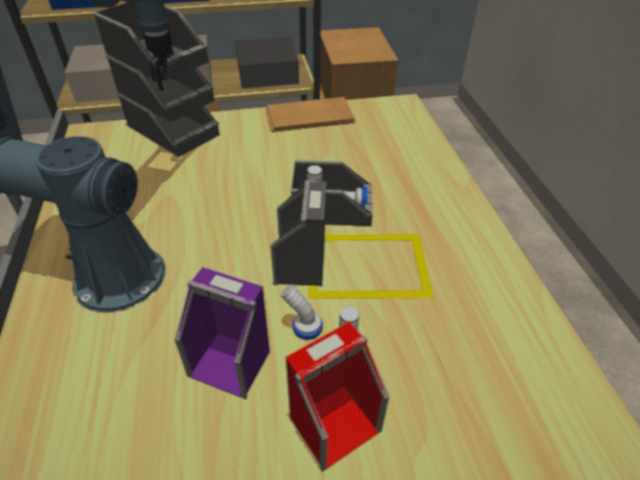

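View pics/top0.png

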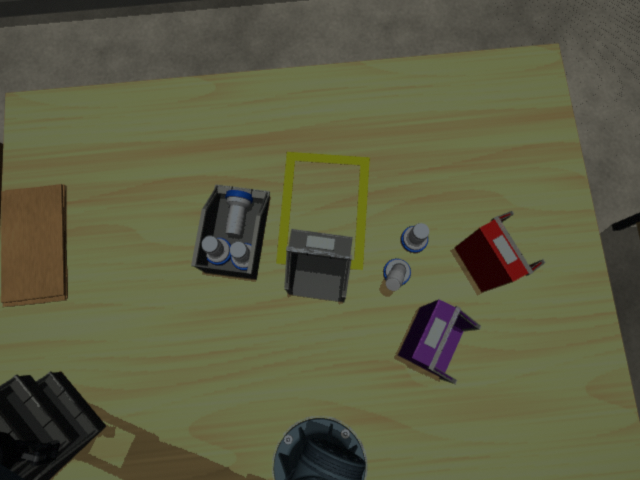

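Scene view: the grey bin stands at about (300,240), left of the yellow bay (370,265), with the full bin behind it and the fittings in front. In the top view the lip bar with its label is near (320,243), the bay outer corners are about (287,152), (370,157), (363,268) and (278,265), and the opening faces down the image, towards the robot.

```bash
python3 - <<'E'
from h import *
c=dict(np.load('pics/top0.npz')); im=c['color']
hsv=cv2.cvtColor(im,cv2.COLOR_RGB2HSV)
m=((hsv[...,0]>25)&(hsv[...,0]<34)&(hsv[...,1]>190)).astype(np.uint8)*255
cs,_=cv2.findContours(m,cv2.RETR_EXTERNAL,cv2.CHAIN_APPROX_SIMPLE)
pts=np.vstack([k for k in cs if cv2.contourArea(k)>60])[:,0]
wp=np.array([ray(c,u,v,0)[:2] for u,v in pts])
r=cv2.minAreaRect((wp*1000).astype(np.float32)); print(r, cv2.boxPoints(r).round(1).tolist())
crop=cv2.resize(im[140:320,180:440],None,fx=3,fy=3,interpolation=cv2.INTER_CUBIC); cv2.imwrite('pics/crop0.png',np.clip(crop[:,:,::-1]*1.5,0,255).astype(np.uint8))
s=dict(np.load('pics/scene0.npz'))['color']
cv2.imwrite('pics/crop1.png',cv2.resize(s[140:350,250:450],None,fx=2.8,fy=2.8,interpolation=cv2.INTER_CUBIC)[:,:,::-1])
E
```

```text
((640.6148681640625, -72.09609985351562), (226.88720703125, 310.78564453125), 80.06660461425781) [[468.0, -157.0], [774.0999755859375, -210.60000610351562], [813.2000122070312, 12.800000190734863], [507.1000061035156, 66.5]]
```

View pics/crop0.png

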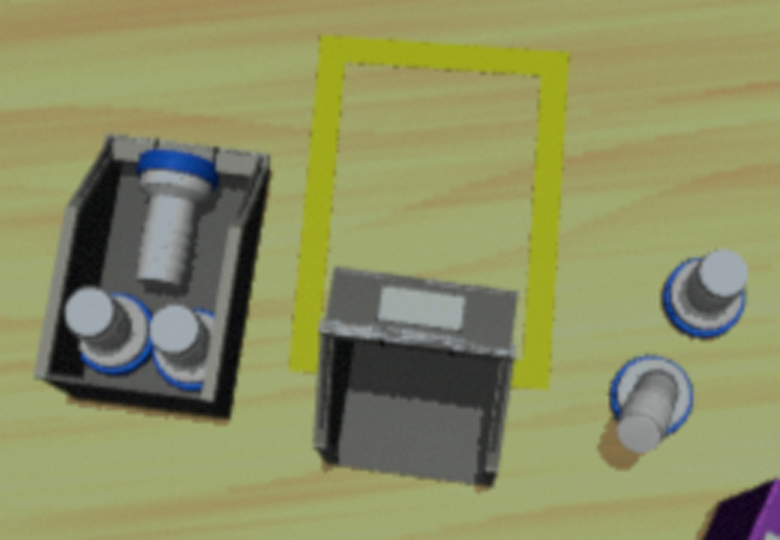

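View pics/crop1.png

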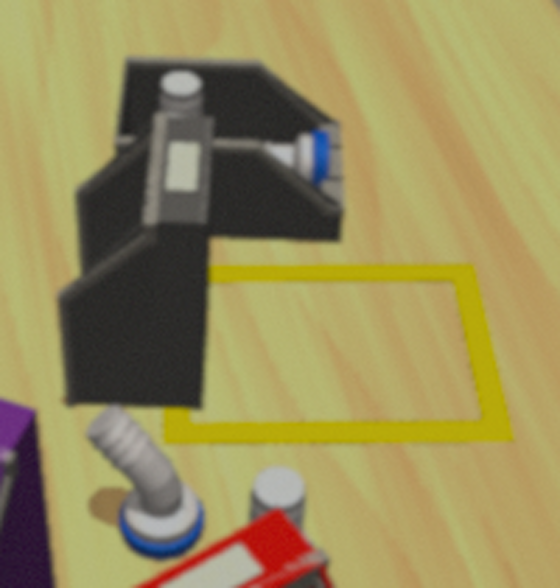

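The crop shows the front wall's top at crop corners (333,268), (517,292), (513,352) and (322,330), and the bottom back edge at (330,468)–(490,487). The scene crop shows bottom side corners at (68,405) and (202,407).

```bash
python3 - <<'E'
from h import *
c=dict(np.load('pics/top0.npz')); s=dict(np.load('pics/scene0.npz'))
def T(x,y,z): return ray(c,180+(x-1)/3,140+(y-1)/3,z)[:2]*1000
def S(x,y,z): return ray(s,250+(x-1)/2.8,140+(y-1)/2.8,z)[:2]*1000
print('bay corners top',[T(*p,0).round() for p in((320,37),(568,53),(548,388),(290,371))])
print('bay corners scene',[S(*p,0).round() for p in((472,265),(513,440),(164,440))])
b=[T(*p,.23) for p in((333,268),(517,292),(513,352),(322,330))]
print('top L+ R+ R- L-',[x.round() for x in b])
for i,j in((0,1),(1,2),(2,3),(3,0)): d=b[j]-b[i]; print(np.hypot(*d).round(),np.degrees(np.arctan2(d[1],d[0])).round(1))
print('bottom back',T(330,468,0.004).round(),T(490,487,.004).round(), S(68,405,0).round())
print('heel_right',S(202,407,0).round(),'toe R',S(209,222,.23).round(),'toe L',S(213,117,.23).round(),'lip',S(145,220,.23).round(),S(153,115,.23).round())
E
```

```text
bay corners top [array([812.,  15.]), array([ 774., -211.]), array([ 467., -158.]), array([504.,  66.])]
bay corners scene [array([815.,  13.]), array([ 777., -211.]), array([ 470., -155.])]
top L+ R+ R- L- [array([539.,   8.]), array([ 507., -125.]), array([ 463., -117.]), array([493.,  20.])]
136.0 -103.2
45.0 170.2
140.0 77.8
47.0 -14.5
bottom back [415.  38.] [386. -98.] [390. -98.]
heel_right [ 510. -123.] toe R [ 513. -126.] toe L [543.   7.] lip [ 463. -114.] [492.  19.]
```

Call:
{"method": "arm_command", "body": {"plan": [0, 0, -35, 0, 0, 0, -35, 0, -26, -31, 0, 0, -26, -31, 0, 0, -26, -31, 0, 0, -26, -31, 0, 0, -26, -31, 0, 0, -26, -31, 0, 0, -26, -31, 0, 0, -26, -31, 0, 0, -26, -31, 0, 0, -26, -31, 0, 0, -26, -31, 0, 0, -26, -31, 0, 0, -26, -31, 0, 0, -26, -31, 0, 0, -26, -31, 0, 0, -26, -31, 0, 0, 0, 0, 0, -0.052, 0, 0, 0, 0], "grip": 0.5}}

```text
time_s: 2.1
eef_pos: [0.4218, -0.0361, 0.3007]
eef_rot: [-0.001, 0.11, 0.994, 0.0]
wrist_force: [-0.1, 0.7, 0.2]
opening: 0.504
```

```bash
python3 - <<'E'
from h import *
o=ctrl.get_obs(); print(o)
c=snap('wrist','w0'); print(c['T_tool_cam'])
snap('scene','scene1')
r=rot(o['eef_rot']); print(r, r.T@(np.array([.433,-.038,.195])-o['eef_pos'])*1000)
E
```

```text
{'time_s': 2.1, 'q': array([-3.67367424e-01, -2.30961139e-01,  1.86999170e+00,  9.48758275e-05,
        1.50415987e+00, -1.71741872e+00]), 'dq': array([ 0.03473382, -0.02056857,  0.01437112,  0.00461236,  0.00457429,
        0.05341063]), 'joint_efforts': array([ -0.97020462, -24.51248109, -37.39136696,  -0.09426822,
        -0.10450093,  -0.56276964]), 'eef_pos': array([ 0.42184024, -0.03608562,  0.30068449]), 'eef_rot': array([-7.60623552e-04,  1.10151700e-01,  9.93914464e-01,  2.48833980e-04]), 'wrist_force': array([-0.07960905,  0.73672915,  0.16184826]), 'torque': array([0.00623552, 0.00269235, 0.01960737]), 'opening': 0.5044580518640907}
[[-1.17840419e-03  9.49855242e-01  3.12687754e-01  8.14993658e-02]
 [ 9.99999306e-01  1.11479536e-03  3.82199673e-04 -2.37965674e-04]
 [ 1.44515072e-05  3.12687987e-01 -9.49855896e-01 -1.42795054e-01]
 [ 0.00000000e+00  0.00000000e+00  0.00000000e+00  1.00000000e+00]]
[[-9.75732049e-01  2.18963113e-01 -1.45717053e-03]
 [ 2.18962356e-01  9.75733082e-01  6.62207337e-04]
 [ 1.56680847e-03  3.27071429e-04 -9.99998719e-01]] [-11.47370118   0.54108903 105.66682685]
```

View pics/w0.png

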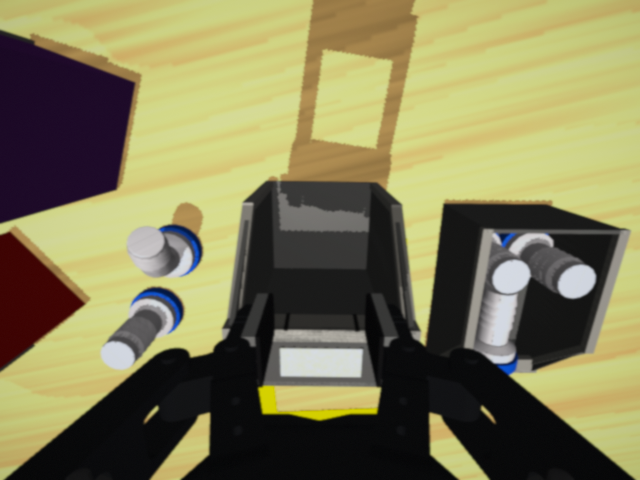

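Wrist view: the fingers straddle the lip centrally. The label spans u 279–363 and the bin walls 222–418, both centred at about 320, so the alignment is square. I'll lower behind the lip next.

Call:
{"method": "arm_command", "body": {"plan": [0, 0, 26, 0, 0, 0, 26, 0, 0, 0, 26, 0, 0, 0, 27, 0, 0, 0, 0, 0, -10, 0, 0, 0, -10, 0, 0, 0, -8, 0, 0, 0, -4, 0, 0, 0, -4, 0, 0, 0, -4, 0, 0, 0, -4, 0, 0, 0, -4, 0, 0, 0, -4, 0, 0, 0, 0, 0, 0, 0]}}

```text
time_s: 3.7
eef_pos: [0.473, -0.0465, 0.1962]
eef_rot: [-0.0, 0.109, 0.994, 0.0]
wrist_force: [-0.9, 0.3, 0.2]
opening: 0.506
```

```bash
python3 - <<'E'
from h import *
print(ctrl.get_obs()['wrist_force'],ctrl.get_obs()['eef_pos'])
snap('wrist','w1');s=snap('scene','scene2')['color']
cv2.imwrite('pics/crop2.png',cv2.resize(s[100:350,230:450],None,fx=2.4,fy=2.4,interpolation=cv2.INTER_CUBIC)[:,:,::-1])
E
```

```text
[-0.89261142  0.30311729  0.15316438] [ 0.47300416 -0.04652765  0.19621312]
```

View pics/crop2.png

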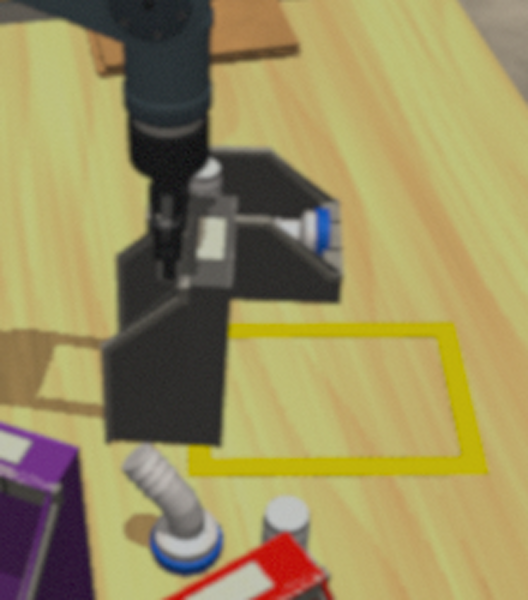

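The bin has started to lean forward about its heel edge and the push force is about 1 N. I'll keep pushing slowly.

Call:
{"method": "arm_command", "body": {"plan": [-4, 0, 0, 0, -4, 0, 0, 0, -4, 0, 0, 0, -4, 0, 0, 0, -4, 0, 0, 0, -4, 0, 0, 0, -4, 0, 0, 0, -4, 0, 0, 0, -4, 0, 0, 0, -4, 0, 0, 0, -4, 0, 0, 0, -4, 0, 0, 0, -4, 0, 0, 0, -4, 0, 0, 0, -4, 0, 0, 0, 0, 0, 0, 0]}}

```text
time_s: 5.4
eef_pos: [0.5318, -0.0596, 0.1963]
eef_rot: [0.0, 0.109, 0.994, -0.0]
wrist_force: [0.4, 0.1, 0.5]
opening: 0.498
```

```bash
python3 - <<'E'
from h import *
print(ctrl.get_obs()['wrist_force'],ctrl.get_obs()['eef_pos'])
s=snap('scene','scene3')['color']
cv2.imwrite('pics/crop3.png',cv2.resize(s[100:350,230:450],None,fx=2.4,fy=2.4,interpolation=cv2.INTER_CUBIC)[:,:,::-1])
E
```

```text
[0.35107722 0.13821966 0.45553133] [ 0.53181036 -0.05962167  0.19630009]
```

View pics/crop3.png

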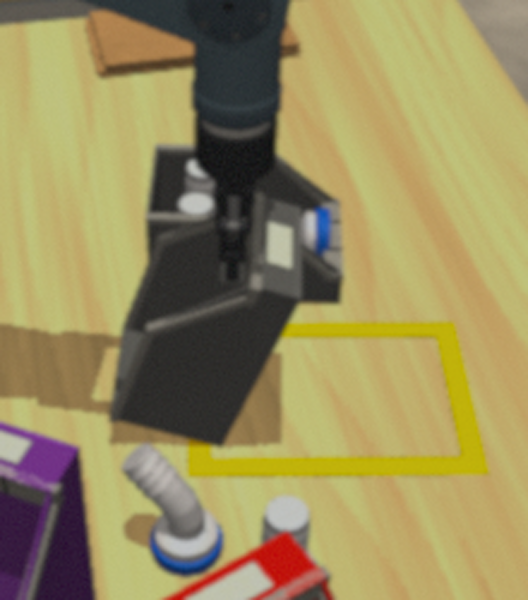

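The bin leans about 17° and the heel is still at crop (220,443), so it has not slid. I'll continue over the balance point, then hold and rise.

Call:
{"method": "arm_command", "body": {"plan": [-4, 0, 0, 0, -4, 0, 0, 0, -4, 0, 0, 0, -4, 0, 0, 0, -4, 0, 0, 0, -4, 0, 0, 0, -4, 0, 0, 0, -4, 0, 0, 0, -4, 0, 0, 0, 0, 0, 0, 0, 0, 0, 0, 0, 0, 0, 0, 0, 0, 0, 0, 0, 0, 0, 0, 0]}}

```text
time_s: 6.85
eef_pos: [0.5663, -0.0673, 0.1963]
eef_rot: [0.0, 0.109, 0.994, -0.0]
wrist_force: [0.7, 0.4, 0.5]
opening: 0.5
```

```bash
python3 - <<'E'
from h import *
print(ctrl.get_obs()['wrist_force'],ctrl.get_obs()['eef_pos'])
s=snap('scene','scene4')['color']
cv2.imwrite('pics/crop4.png',cv2.resize(s[100:350,230:450],None,fx=2.4,fy=2.4,interpolation=cv2.INTER_CUBIC)[:,:,::-1])
E
```

```text
[0.66131428 0.42302413 0.45484681] [ 0.56634682 -0.06726919  0.19632433]
```

View pics/crop4.png

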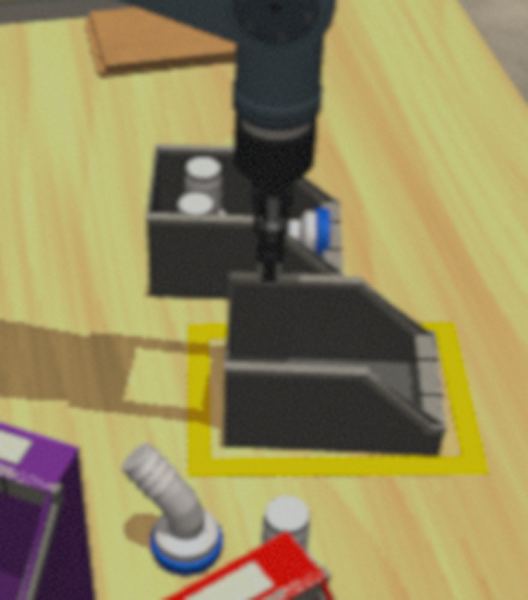

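The bin is down on its base, open side up, inside the tape. I'll raise and back away so the top camera sees it.

Call:
{"method": "arm_command", "body": {"plan": [0, 0, -30, 0, 0, 0, -40, 0, 0, 0, -40, 0, 40, 0, -10, 0, 40, 0, 0, 0, 40, 0, 0, 0, 40, 0, 0, 0, 20, 0, 0, 0, 0, 0, 0, 0, 0, 0, 0, 0]}}

```text
time_s: 7.9
eef_pos: [0.3912, -0.0284, 0.3168]
eef_rot: [0.001, 0.109, 0.994, -0.0]
wrist_force: [-0.0, 0.3, 0.7]
opening: 0.5
```

```bash
python3 - <<'E'
from h import *
s=snap('scene','scene5'); c=snap('top','top5')
def S(x,y,z): return ray(s,230+(x-1)/2.4,100+(y-1)/2.4,z)[:2]*1000
for p in((224,445),(438,454)): 
    d=S(*p,0)-[640,-72]; print(p,(d@[.985,-.172]).round(),(d@[.172,.985]).round())
cv2.imwrite('pics/crop5.png',np.clip(cv2.resize(c['color'][140:320,180:440],None,fx=3,fy=3,interpolation=cv2.INTER_CUBIC)[:,:,::-1]*1.5,0,255).astype(np.uint8))
print(ctrl.get_obs()['wrist_force'],ctrl.get_obs()['eef_pos'],ctrl.get_obs()['time_s'])
E
```

```text
(224, 445) -116.0 -72.0
(438, 454) 111.0 -86.0
[0.20925411 0.00919387 0.16363143] [ 0.39154244 -0.02851098  0.31644264] 8.0
```

View pics/crop5.png

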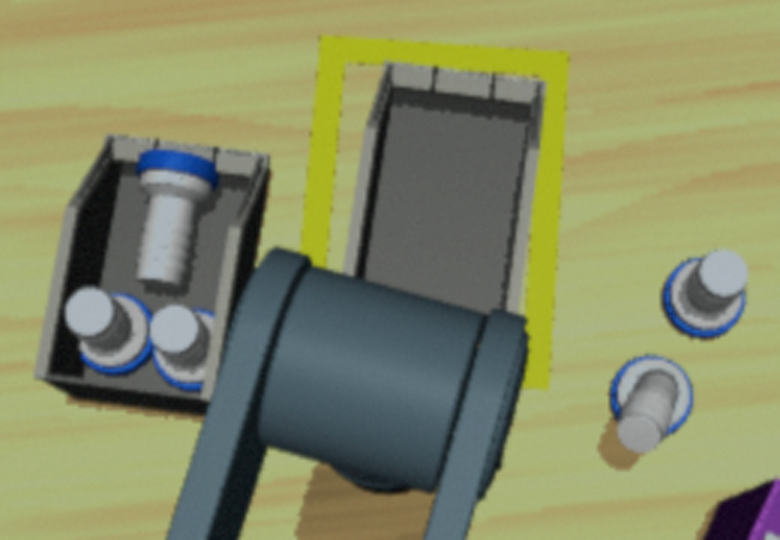

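The bin lies inside the tape and the bystanders are where they were. Its right side corners measure (-116,-72) and (111,-86) mm in the bay frame. The left ones, one 145 mm bin width across, are at y of about +73 and +59, so every corner clears the limits by more than 25 mm.

```bash
python3 -c "
from bench import ctrl
print(ctrl.hand_in(),ctrl.get_obs()['time_s'])"
```

```text
the job is handed in; nothing more can be done
the job is handed in; nothing more can be done
```

I tipped the empty bin over by pushing slowly with the half-open fingertips behind the middle of its lip. It pivoted about its heel edge without visible sliding, with about 1 N at the wrist at each stop. It came down on its base, open side up, inside the tape, and I then raised the arm clear and handed the job in about 8 s into the run.

- **Bin position:** in the last measurement the right-hand base corners were at about (-116, -72) and (111, -86) mm in the bay frame. The left-hand corners, worked out from the bin's width, are at y of about +73 and +59 mm. All four are more than 25 mm inside the limits.
- **Not measured:** the arm hid the heel end in the final top view, so I measured that end only in the scene camera. I judged flatness by eye and did not measure corner heights.
- **Surroundings:** the full bin and both fittings looked unmoved in the top view. The wrist force was close to zero with the arm clear.

No check failed. The bin lies about 3° off the bay's axis, as it stood at the start.

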